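# Free a belt tensioner and hold its sprung arm back past the ratchet click

## Task

The sprung arm of the belt tensioner on the bench is blocked by its stop plunger: pick up the mallet and drive the plunger fully down onto its sleeve with it (never with the fingers), then set the mallet back down on the bench, not dropping it. Then, with the gripper fingers, push the tensioner arm back against its spring until the ratchet pawl has clicked in behind its tip, press it a little farther so that the pawl carries nothing, and finish there, still holding the arm compressed with the fingers. Do not knock the jar, the spacer tube or the tape roll about.

Things in the scene. Friction and masses are not known exactly. Their poses are not given: they have to be found in the camera images.
- base: L-shaped aluminium base plate of the tensioner, 12 mm thick, fixed. Origin: on the arm's vertical pivot axis, at bench level; z up. Plate: x -85 to 215, y -60 to 50 mm, and a wing x 60 to 215, y 50 to 115 mm. The plunger's sleeve stands at x -58, y -21 mm, its top at z 44 mm.
- tensioner_arm: steel arm turning level about the base's origin; frame as the base's at joint value 0, turning with the arm. Bar 16 mm wide, z 27 to 43 mm, along x to a tip pin at x 155 mm. On its -y side an upright flat push pad, 36 mm along x, z 24 to 64 mm; at x 122 mm a black idler roller, 38 mm diameter, top at 69 mm. Hub 48 mm diameter, top at 53 mm, its tooth meets the plunger's lug.
- tension_turn (a joint): turn of the arm, rad; 0 at rest, grows from the base's +x towards +y, end stop 0.70. A spring returns it to 0 (at the pad 5 N at 0, 10 N at 0.55, up to 15 N while forcing the pawl aside). Plunger up: blocked at about 0.06. The tip meets the pawl at about 0.3; it snaps in behind at about 0.44, where it would catch the arm. Held clear of the pawl: more than 0.47.
- push_pad (a point): middle of the push pad's flat face, in the arm's frame at x = 85, y = -18, z = 44 mm; the face looks to the arm's -y and is pushed towards its +y, following an arc of 85 mm radius about the base's origin. The plate beside it is bare (top at 12 mm).
- ratchet_pawl: steel pawl slider in a dark guide on the wing of the plate, pointing at the pivot along a line 0.40 rad from the base's x axis towards y; ramp on the side the arm comes from, steep face behind. Its origin lies at the base's origin.
- pawl_slide (a joint): how far the pawl is pushed outwards, in m; 0 is home. The passing tip pushes it out about 6 mm and a light spring snaps it home behind the tip.
- plunger_top (a point): centre of the flat round top (24 mm diameter) of the steel stop plunger at the plate's end near the robot; 66 mm above the bench when up, 52 mm when fully down.
- stop_plunger: the stop plunger, upright, with a lug at its side that blocks the hub's tooth until it is struck down. Origin under its axis at bench level when up.
- plunger_down (a joint): how far the plunger is driven down, in m: 0 up, 0.014 fully down with its head on the sleeve. It takes about 6 to 8 N, and detent friction holds it wherever it is left. Down counts from 0.011.
- mallet: mallet, 0.25 to 0.5 kg, standing on a striking face on the 4 mm layout board left of the tensioner. Head: upright cylinder with black faces, 44 mm diameter, 64 mm tall; origin at the centre of the lower face, z up. Level wooden handle along +x, 20 mm wide, 22 mm high, axis 32 mm above the lower face, from x 25 to 129 mm; balance point about 10 mm from the head's axis.
- mallet_face (a point): centre of the mallet's lower striking face (the mallet's origin).
- mallet_grip (a point): a good place to grip the handle from above: on the handle's axis, 50 mm from the head's axis and 32 mm above the lower face.
- jar: small jar with black lid, 34 mm diameter and tall, standing to the right of the tensioner; leave alone. Origin at the middle of its underside.
- spacer_tube: grey spacer tube, 18 mm diameter, 36 mm tall, standing near the jar; leave alone. Origin at the middle of its underside.
- tape_roll: black roll of tape, 72 mm diameter, 19 mm high, lying on the layout board near the robot; leave alone. Origin at the middle of its underside.

How it is judged:
By the outcome, as a careful person would: the job done as asked, in the order asked, and still so for the second after the job is handed in, while the arm keeps its last pose, push and grip.
It also fails if it takes over 61 s, if anything falls off the work surface, if the arm or the gripper's body presses on something with over 40 N, if the wrist force passes 120 N, or if a joint passes its speed limit or range.

## Robot

A 6-joint arm with a two-finger parallel gripper is mounted at the origin on a cart in front of the work surface, level with it; the furniture and walls round the work are solid. World frame = base frame: x ahead of the robot, y to its left, z up, the work surface at z = 0. Lengths are in mm, angles in rad, forces in N, time in s.
With the tool pointing down it reaches from about 350 to 875 mm from the base axis. Payload 4.2 kg.
Tool frame: the origin (TCP) lies between the finger pads; the fingertips stand 17 mm ahead of it and the grasp point (between the pads) lies 2 mm behind it; z points along the fingers, y is the line along which they close (so a half turn about z gives the same grasp; the last joint's range is limited). The gripper opens to 85 mm and grips with 20 to 120 N. Pads are 22 mm wide; open, the fingers measure 114 mm over their backs; the gripper's body (76 mm by 85 mm) begins 54 mm behind the grasp point. The pads swing forward as they close: fully open they stand 13 mm farther back than shut.
Start: joints at [-0.893, 0.385, 0.008, 0, -1.194, -0.259], TCP at [254.178, -570.958, 248.312] pointing down, gripper open.
Joint ranges: [-3.14, 3.14], [-1.21, 2.06], [-1.07, 1.41], [-3.16, 2.05], [-2.99, -0.16], [-3.1, 3.1]. Speed limits (rad/s): [2.79, 2.79, 3.14, 3.14, 3.14, 3.14].

## Interface

Orientations are given as a unit quaternion [x, y, z, w].
In Python, from bench import arm gives the robot as it stands.
- The arm moves only by the shell command python3 jog.py 'ROWS' [OPENING]. ROWS is rows parted by semicolons, their numbers by spaces, 1 to 10 of them, each of 6 numbers: dx, dy, dz in mm, then a rotation vector rx, ry, rz in rad; each row is the pose to reach, as a shift and turn from the pose commanded when the command began, along the tool's axes at that moment; what a row does not reach only later rows make up. A row lasts 1/10 s, in which the tool goes at most 50 mm and 0.15 rad, less where a joint would pass 70% of its speed; a pose out of reach is approached as far as the arm can. OPENING is the finger opening in mm, set as the command begins (- or left out keeps the last). The fingers move at their own pace and stop on an object; the grip force is fixed at half the most. Time passes only in rows, so rows that do not move let the fingers close. It prints the time, the measured TCP pose, the force, the opening and the grip force at its end.
- arm.read_state(): the state, without advancing time (a new reading comes with each control period).
- arm.get_image(name): name is "scene" or "top" or "wrist"; returns the picture (400x640x3 uint8, blue, green, red); there is no depth.
- arm.get_calibration(name): a dict with "K" (3x3 intrinsics, pixels), "rvec" (rotation vector, rad) and "tvec" (3), from world to camera coordinates, as OpenCV has them. Camera axes: x right, y down, z forward; pixel columns grow to the right and rows downward; lengths in mm; the calibration is good to about 2 mm. A picture is of the moment at which its call begins: read the wrist's pose just before it. get_calibration takes no time and is no camera call; for the wrist camera it gives the pose at the moment of the call.
- arm.job_done(): hands the job in; it is judged then, once.
The state is a dict: "clock": time; "joints": joint angles; "joint_vel": joint speeds; "joint_efforts": joint torques, N m; "position": TCP position; "ee_rot": TCP orientation; "contact_force": force on the tool from outside, world axes, zero at the start; "wrist_torque": the same for the moment, N m; "gripper_width": finger opening in mm; "grasp_force": force on a finger pad.
Only numpy, scipy, OpenCV 4.12 (cv2) and the standard library are available. Lean on these libraries where they do the work, as an engineer would, in place of code of your own. Each camera call takes 0.05 s, during which the arm holds its last target. There are 200 camera calls.

## Working session

There is one attempt and no reset: what is moved stays moved. The work goes in short steps, Python scripts to look and compute and a shell command to move; the robot and the scene stay as the last step left them, time stands still between calls to the robot, and variables do not carry over. Pictures are saved under pics/ and viewed, at most 10 in all, crops included, and the job is handed in when it is done.

```bash
ls; mkdir -p pics
python3 - <<'E'
from bench import arm
import cv2
for n in("scene","top"):
    cv2.imwrite(f"pics/{n}0.png",cv2.resize(arm.get_image(n),(800,500),interpolation=cv2.INTER_CUBIC))
    c=arm.get_calibration(n);print(n,c)
s=arm.read_state();print(s)
E
```

```text
bench.py
jog.py
pics
scene {'K': array([[427.49123236,   0.        , 313.61581982],
       [  0.        , 427.49123236, 198.15027615],
       [  0.        ,   0.        ,   1.        ]]), 'rvec': array([ 0.58090945,  2.49084696, -1.39673963]), 'tvec': array([ 396.59264243, -127.77316421, 1280.43117701])}
top {'K': array([[401.39214905,   0.        , 328.66858313],
       [  0.        , 401.39214905, 201.10784101],
       [  0.        ,   0.        ,   1.        ]]), 'rvec': array([ 2.21397344, -2.15696736,  0.09324029]), 'tvec': array([ 144.05271806,  552.5380323 , 1071.52342686])}
{'clock': 0.1, 'joints': array([-8.93391591e-01,  3.85498743e-01,  6.78108844e-03, -4.16279458e-04,
       -1.19397378e+00, -2.58585046e-01]), 'joint_vel': array([-0.00068367, -0.00192652,  0.00452638,  0.00431114,  0.00057102,
        0.00023705]), 'joint_efforts': array([-7.31354230e-04, -3.93317127e+01,  1.88930529e+01,  4.19799998e+00,
       -2.57664637e-03, -2.24799166e-06]), 'position': array([ 253.99421447, -570.54816666,  247.32945958]), 'ee_rot': array([-2.07807481e-01,  9.78169267e-01,  9.32937735e-04, -2.54777422e-04]), 'contact_force': array([-0.00285968, -0.07586499, -0.06842281]), 'wrist_torque': array([ 0.0417576 , -0.0002    , -0.02394827]), 'grasp_force': 0.0, 'gripper_width': 85.4277199026769}
```

View pics/scene0.png

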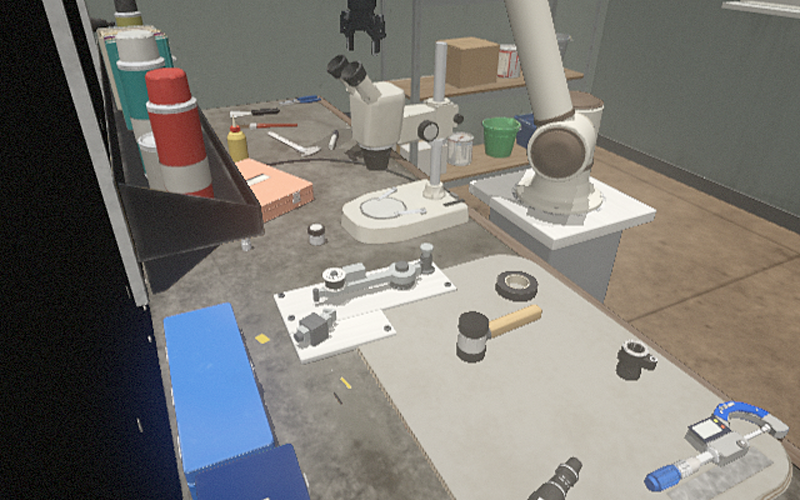

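View pics/top0.png

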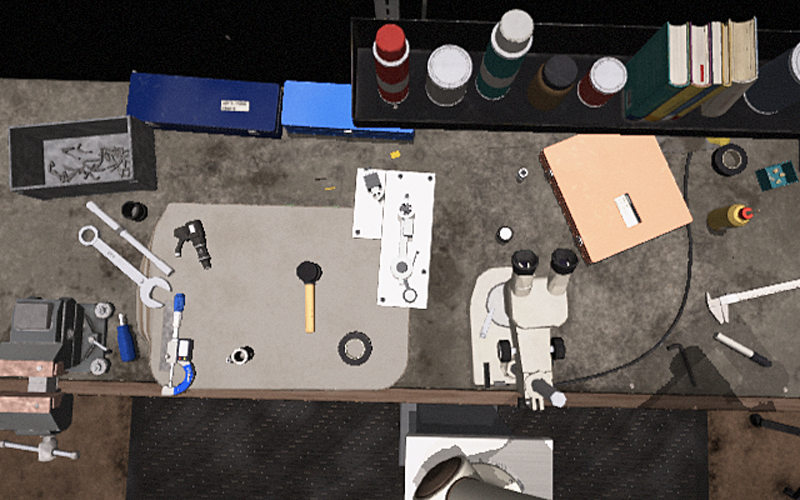

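Both views show the mallet (scene 472,335; top 309,290), tensioner (top 405,240), tape roll, jar (top 505,233), spacer tube (523,173), and the microscope standing between the arm's start and the work. I'll enlarge for measuring.

```bash
cat > h.py <<'E'
import numpy as np,cv2
from bench import arm
from scipy.spatial.transform import Rotation as R
def cam(n):
    c=arm.get_calibration(n);r=cv2.Rodrigues(np.array(c["rvec"]))[0];return np.array(c["K"]),r,np.array(c["tvec"]).ravel()
def ray(n,u,v,C=None):
    K,r,t=C or cam(n);d=r.T@np.linalg.inv(K)@[u,v,1];return -r.T@t,d/np.linalg.norm(d)
def atz(n,u,v,z,C=None):
    o,d=ray(n,u,v,C);return o+d*(z-o[2])/d[2]
def tri(*rs):
    A=0;b=0
    for o,d in rs:
        P=np.eye(3)-np.outer(d,d);A=A+P;b=b+P@o
    x=np.linalg.solve(A,b);return x,[np.linalg.norm((np.eye(3)-np.outer(d,d))@(x-o)) for o,d in rs]
def proj(n,p,C=None):
    K,r,t=C or cam(n);q=K@(r@np.array(p)+t);return q[:2]/q[2]
E
python3 - <<'E'
from h import *
a=arm.get_image("top");b=arm.get_image("scene")
cv2.imwrite("pics/topc.png",cv2.resize(a[128:278,224:364],None,fx=4,fy=4,interpolation=cv2.INTER_CUBIC))
cv2.imwrite("pics/scc.png",cv2.resize(b[184:304,216:444],None,fx=3.5,fy=3.5,interpolation=cv2.INTER_CUBIC))
# rough microscope points (eyepieces, 800-scale)
for nm,t,s in (("eyepiece",(522,258),(336,62)),("eyep2",(563,258),(352,70)),("post",(550,395),(440,45)),("postneartip",(505,350),(428,130))):
    print(nm,tri(ray("top",*np.array(t)*.8),ray("scene",*np.array(s)*.8)))
E
```

```text
eyepiece (array([529.22182121, -13.60682956, 351.08190079]), [np.float64(12.886347383593886), np.float64(12.886347383593783)])
eyep2 (array([506.95376841, -70.56599471, 328.50721966]), [np.float64(15.089041934499027), np.float64(15.089041934499104)])
post (array([316.4293386 , -50.61873007, 357.07356022]), [np.float64(1.167379064018576), np.float64(1.1673790640185324)])
postneartip (array([361.51861336, -11.13398877, 209.75296069]), [np.float64(1.5079905916560628), np.float64(1.507990591656045)])
```

View pics/topc.png

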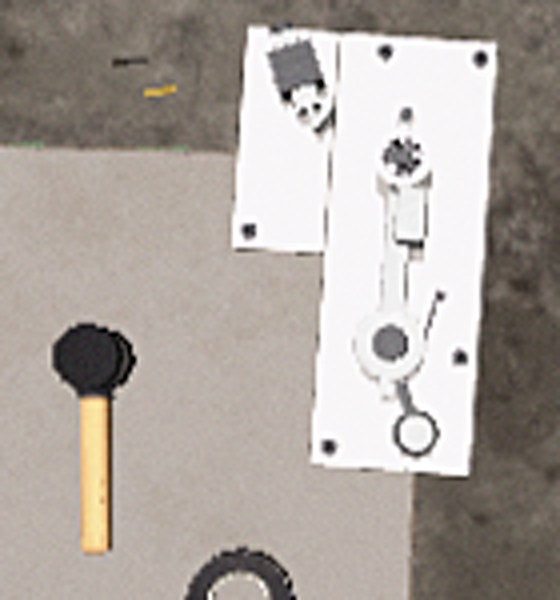

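View pics/scc.png

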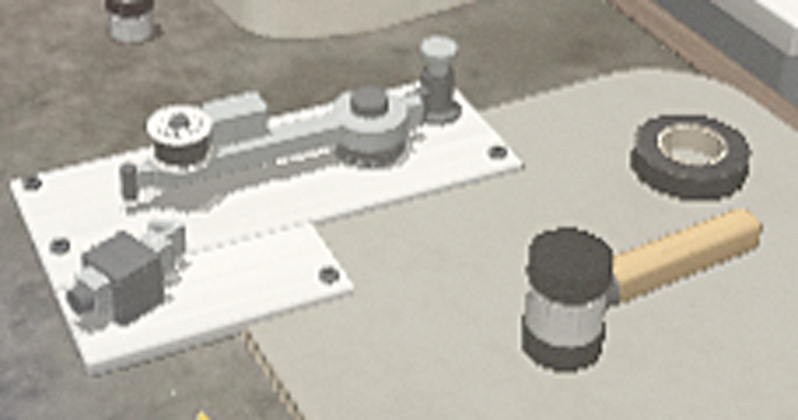

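Pixels (crop): top view – plate corners (248,27),(497,43),(467,475),(310,465),(233,248), plunger top (416,433), hub (390,342), mallet top face (88,359), handle end (97,552). Scene – plate corners (15,183),(97,366),(352,286),(521,161), plunger (439,47), mallet top (570,263), handle end (752,233).

```bash
cat > m.py <<'E'
from h import *
from scipy.optimize import least_squares
T=lambda u,v:((u+.5)/4-.5+224,(v+.5)/4-.5+128)
S=lambda u,v:((u+.5)/3.5-.5+216,(v+.5)/3.5-.5+184)
CT,CS=cam("top"),cam("scene")
tr=lambda t,s:tri(ray(0,*T(*t),CT),ray(0,*S(*s),CS))
if __name__=="__main__":
    for n,t,s in(("plunger",(416,433),(439,47)),("hub",(390,342),(370,97)),("roller",(404,156),(179,124)),("mallettop",(88,359),(570,263)),("handleend",(97,552),(752,226))):
        x,e=tr(t,s);print(n,x.round(1),np.round(e[0],1))
    P={(215,115,12):((248,27),(97,366)),(215,-60,12):((497,43),(15,183)),(-85,-60,12):((467,475),None),(-85,50,12):((310,465),(521,161)),(60,115,12):((233,248),(352,286)),(-58,-21,66):((416,433),(439,47))}
    def f(p):
        o=[]
        for b,(t,s) in P.items():
            w=R.from_euler('z',p[3]).apply(b)+p[:3]
            o+=list(proj(0,w,CT)-T(*t))
            if s:o+=list(proj(0,w,CS)-S(*s))
        return o
    r=least_squares(f,[600,150,0,0]);print(r.x,np.round(r.fun,2))
    for nm,b in(("plunger",(-58,-21,66)),("pad",(85,-18,44)),("tip",(155,0,40))):print(nm,R.from_euler('z',r.x[3]).apply(b)+r.x[:3])
    q=lambda p,C:proj(0,p,C)
    for nm,z,uv in(("mallet top",68,(88,359)),("hend",47,(97,552)),("handle start",47,(93,398)),("hmid",47,(95,475))):print(nm,atz(0,*T(*uv),z,CT).round(1))
E
python3 m.py
```

```text
plunger [454.2 159.3  62. ] 0.5
hub [513.3 178.   51.9] 0.6
roller [635.5 171.8  64.5] 0.4
mallettop [497.4 374.2  59.9] 0.1
handleend [370.1 368.2  36. ] 0.7
[ 5.12443786e+02  1.77016724e+02 -3.13109898e+00 -3.77074069e-02] [-0.34  0.35 -2.43  0.11  0.14  0.4  -1.71  0.11  1.07  0.51  0.07  0.45
  1.29  0.67 -0.63  0.37  1.86  0.36  0.32  0.39 -0.24 -0.62]
plunger [453.69334666 158.21816299  62.86890102]
pad [596.70479195 155.825149    40.86890102]
tip [667.33360564 171.17346084  36.86890102]
mallet top [497.  372.7  68. ]
hend [371.6 365.7  47. ]
handle start [472.  372.5  47. ]
hmid [421.6 369.1  47. ]
```

```bash
cat >> h.py <<'E'
def goto(x,y,z,yaw=None):
    """print row: yaw = world angle (deg) of tool y; tool down"""
    s=arm.read_state();r=R.from_quat(s["ee_rot"]);p=np.array(s["position"])
    if yaw is None: yy=r.as_matrix()[:,1];yaw=np.degrees(np.arctan2(yy[1],yy[0]))
    a=np.radians(yaw);Y=np.array([np.cos(a),np.sin(a),0]);Z=np.array([0,0,-1.]);M=np.array([np.cross(Y,Z),Y,Z]).T
    d=r.inv().apply(np.array([x,y,z])-p);w=(r.inv()*R.from_matrix(M)).as_rotvec()
    print("row",d.round(1),w.round(3),"| dist",np.linalg.norm(d).round(),"F",np.round(s["contact_force"],1),"t",s["clock"])
E
python3 jog.py '0 0 -260 0 0 0;0 0 -260 0 0 0;0 0 -260 0 0 0;0 0 -260 0 0 0;0 0 -260 0 0 0;0 0 -260 0 0 0'
python3 -c "
from h import *
goto(520,-100,500);goto(440,370,400,93)"
```

```text
clock: 0.8
position: [253.6, -571.5, 515.6]
ee_rot: [-0.208, 0.978, -0.006, 0.002]
contact_force: [-0.8, -0.9, -0.1]
gripper_width: 85.5
grasp_force: 0.0
row [-434.9  322.9   11.9] [-0.012  0.001  0.   ] | dist 542.0 F [-0.8 -0.9 -0.1] t 0.8
row [-552.5  786.1  106.4] [-0.012  0.003  0.366] | dist 967.0 F [-0.8 -0.9 -0.1] t 0.8
```

```bash
R='' ; python3 jog.py '-435 323 0 0 0 0;-435 323 0 0 0 0;-435 323 0 0 0 0;-435 323 0 0 0 0;-435 323 0 0 0 0;-435 323 0 0 0 0;-435 323 0 0 0 0;-435 323 0 0 0 0;-435 323 0 0 0 0;-435 323 0 0 0 0'
python3 -c "
from h import *
goto(500,200,480,93);goto(440,370,300,93)"
```

```text
clock: 1.8
position: [500.0, -133.4, 508.5]
ee_rot: [-0.208, 0.978, 0.0, 0.0]
contact_force: [1.1, -0.5, 0.1]
gripper_width: 85.5
grasp_force: 0.0
row [-135.6  304.5   28.5] [0.    0.    0.367] | dist 335.0 F [ 1.1 -0.5  0.1] t 1.8
row [-149.9  484.2  208.5] [0.    0.    0.367] | dist 548.0 F [ 1.1 -0.5  0.1] t 1.8
```

```bash
python3 jog.py '-136 305 28 0 0 0.367;-136 305 28 0 0 0.367;-136 305 28 0 0 0.367;-136 305 28 0 0 0.367;-136 305 28 0 0 0.367;-136 305 28 0 0 0.367;-136 305 28 0 0 0.367;-136 305 28 0 0 0.367'
python3 -c "
from h import *
goto(410,370,300,93)"
```

```text
clock: 2.6
position: [499.4, 203.5, 477.5]
ee_rot: [-0.029, 1.0, -0.001, -0.002]
contact_force: [0.0, -0.5, -0.9]
gripper_width: 85.6
grasp_force: 0.0
row [ 78.8 171.6 177.6] [-0.001 -0.004  0.006] | dist 259.0 F [ 0.  -0.5 -0.9] t 2.6
```

```bash
python3 - <<'E'
from h import *
import pickle
C=cam("wrist");im=arm.get_image("wrist");pickle.dump(C,open("w1.pkl","wb"))
cv2.imwrite("pics/w1.png",cv2.resize(im,(800,500),interpolation=cv2.INTER_CUBIC))
E
python3 jog.py '79 172 178 0 0 0;79 172 178 0 0 0;79 172 178 0 0 0;79 172 178 0 0 0;79 172 178 0 0 0;79 172 178 0 0 0;79 172 178 0 0 0;79 172 178 0 0 0'
python3 - <<'E'
from h import *
import pickle
C=cam("wrist");im=arm.get_image("wrist");pickle.dump(C,open("w2.pkl","wb"))
cv2.imwrite("pics/w2.png",cv2.resize(im,(800,500),interpolation=cv2.INTER_CUBIC))
E
```

```text
clock: 3.45
position: [413.2, 365.7, 304.0]
ee_rot: [-0.026, 1.0, 0.001, 0.001]
contact_force: [1.3, -0.2, 0.2]
gripper_width: 85.7
grasp_force: 0.0
```

View pics/w1.png

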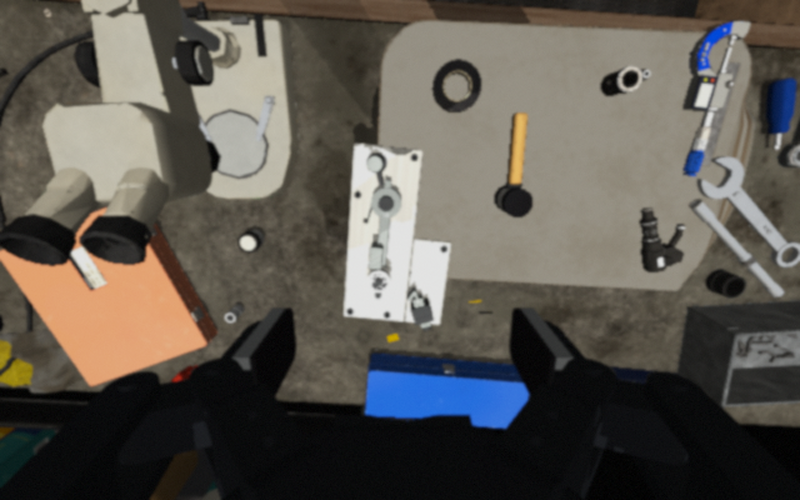

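View pics/w2.png

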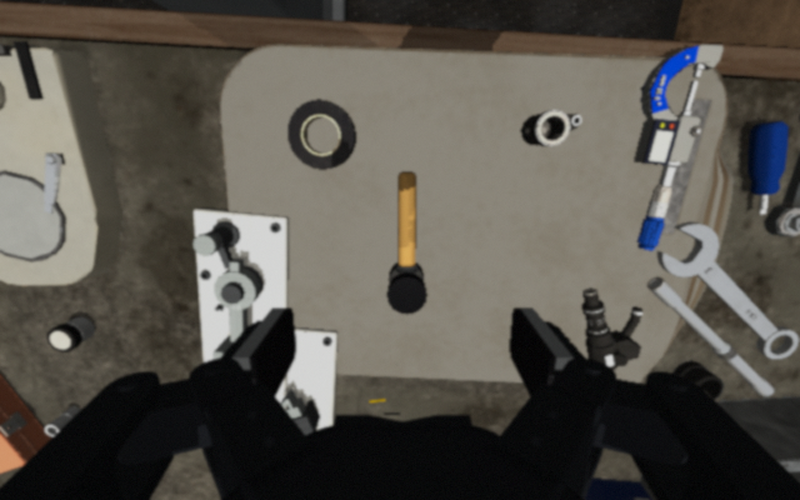

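w1: plunger top (376,163), hub (387,204), mallet top (517,200), handle end (520,114). w2: plunger (205,244), hub (233,293), mallet top (407,292), handle end (407,173). Triangulate all four views.

Run:
```python
from m import *
import pickle
W1,W2=[pickle.load(open(f"w{i}.pkl","rb")) for i in(1,2)]
w=lambda u,v:((u+.5)*.8-.5,(v+.5)*.8-.5)
for n,t,s,a,b in(("plunger",(416,433),(439,47),(376,163),(205,244)),("hub",(390,342),(370,97),(387,204),(233,293)),("mtop",(88,359),(570,263),(517,200),(407,292)),("hend",(97,552),(752,220),(520,114),(407,173))):
    rr=[ray(0,*T(*t),CT),ray(0,*S(*s),CS),ray(0,*w(*a),W1),ray(0,*w(*b),W2)]
    print(n,[np.round(v,1) for v in tri(*rr)],"w only",tri(*rr[2:])[0].round(1))
    z={"plunger":66,"hub":55,"mtop":68,"hend":47}[n]
    print("  at z",[(o+d*(z-o[2])/d[2])[:2].round(1) for o,d in rr])
goto(447,370.5,100,93);goto(447,370.5,34,93)
```

```text
plunger [array([453.5, 160.6,  61.8]), array([1.9, 1. , 2.1, 0.9])] w only [452.2 162.6  64.4]
  at z [array([454.7, 159.1]), array([457.2, 165.2]), array([452.5, 162.9]), array([451.4, 163.3])]
hub [array([513. , 179.5,  51.3]), array([2. , 1.2, 1.5, 1.7])] w only [512.9 180.6  49.8]
  at z [array([513.7, 177.7]), array([515. , 182.5]), array([512.6, 181.1]), array([510. , 182.8])]
mtop [array([496.6, 375.1,  60.1]), array([1.1, 1.3, 2.1, 1. ])] w only [494.7 375.3  63.7]
  at z [array([497. , 372.7]), array([503.6, 382. ]), array([493.6, 373.2]), array([493.6, 375.8])]
hend [array([370.8, 368.4,  40.3]), array([1.4, 0.6, 0.9, 1.2])] w only [370.9 369.7  35.9]
  at z [array([371.6, 365.7]), array([376.6, 374.6]), array([372.4, 366.6]), array([369.8, 369.3])]
row [-33.3   2.6 204.4] [ 0.002  0.003 -0.002] | dist 207.0 F [-0.  -0.5  0.5] t 3.5
row [-33.1   2.5 270.4] [ 0.002  0.003 -0.002] | dist 272.0 F [-0.  -0.5  0.5] t 3.5
```

```bash
python3 jog.py '-33 3 240 0 0 0;-33 3 240 0 0 0;-33 3 240 0 0 0;-33 3 240 0 0 0;-33 3 240 0 0 0;-33 3 240 0 0 0;-33 3 240 0 0 0' 60
python3 -c "
from h import *
goto(446,371.5,34,93)"
```

```text
clock: 4.2
position: [446.5, 371.1, 63.9]
ee_rot: [-0.026, 1.0, 0.0, 0.001]
contact_force: [1.6, -0.3, 0.8]
gripper_width: 59.8
grasp_force: 0.0
row [ 0.5  0.4 29.9] [ 0.001  0.002 -0.001] | dist 30.0 F [ 1.6 -0.3  0.8] t 4.2
```

```bash
python3 jog.py '0 0 15 0 0 0;0 0 30 0 0 0;0 0 30 0 0 0' 
python3 jog.py '0 0 0 0 0 0;0 0 0 0 0 0;0 0 0 0 0 0;0 0 0 0 0 0;0 0 0 0 0 0;0 0 0 0 0 0' 10
python3 -c "
from h import *
cv2.imwrite('pics/g.png',np.vstack([arm.get_image('wrist')[150:],arm.get_image('scene')[150:300]]))"
```

```text
clock: 4.5
position: [445.7, 371.6, 34.6]
ee_rot: [-0.026, 1.0, 0.001, 0.001]
contact_force: [-0.8, -0.2, 1.0]
gripper_width: 59.9
grasp_force: 0.0
clock: 5.1
position: [445.6, 371.9, 34.2]
ee_rot: [-0.026, 1.0, 0.001, 0.001]
contact_force: [-2.0, 0.2, 6.2]
gripper_width: 18.6
grasp_force: 61.1
```

```bash
python3 jog.py '0 0 -10 0 0 0;0 0 -30 0 0 0;0 0 -60 0 0 0;0 0 -100 0 0 0;0 0 -120 0 0 0;0 0 -120 0 0 0' 
python3 -c "
from h import *
goto(403,158.5,154,93);print(arm.read_state()['gripper_width'])"
```

```text
clock: 5.8
position: [445.9, 372.2, 155.9]
ee_rot: [-0.026, 1.0, 0.003, 0.002]
contact_force: [-0.3, 0.3, -3.0]
gripper_width: 18.8
grasp_force: 60.0
row [  54.  -211.2    0.5] [ 0.005  0.004 -0.   ] | dist 218.0 F [-0.3  0.3 -3. ] t 5.8
18.84035077475314
```

View pics/g.png

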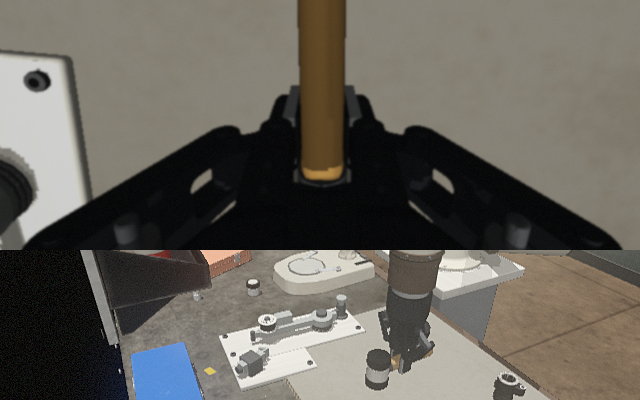

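The fingers hold the handle squarely and 3 N hangs on it. Now over the plunger.

```bash
python3 jog.py '54 -211 0 0.005 0.004 0;54 -211 0 0.005 0.004 0;54 -211 0 0.005 0.004 0;54 -211 0 0.005 0.004 0;54 -211 0 0.005 0.004 0;54 -211 0 0.005 0.004 0' 
python3 -c "
from h import *
goto(403,158.5,102,93)
a=arm.get_image('top')[128:278,224:364];b=arm.get_image('scene')[150:270,216:376]
cv2.imwrite('pics/o.png',np.hstack([cv2.resize(a,(400,428)),cv2.resize(b,(400,428))]))"
```

```text
clock: 6.4
position: [399.7, 154.2, 151.0]
ee_rot: [-0.024, 1.0, -0.004, -0.004]
contact_force: [1.3, 0.8, -3.0]
gripper_width: 18.9
grasp_force: 59.9
row [-3.8  4.5 48.9] [-0.007 -0.008 -0.004] | dist 49.0 F [ 1.3  0.8 -3. ] t 6.4
```

View pics/o.png

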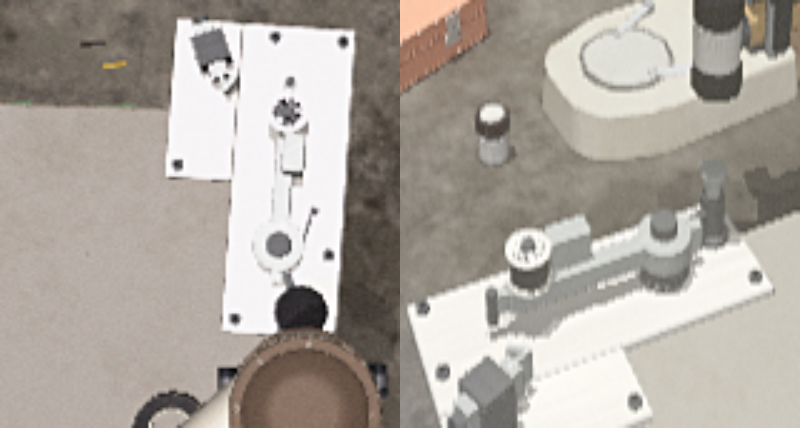

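The mallet head (top crop 302,310) stands over the plunger. Descend.

```bash
python3 jog.py '-3 4 25 0 0 0;-3 4 45 0 0 0;-3 4 48 0 0 0;-3 4 48 0 0 0' 
python3 -c "
from h import *
goto(403,158.5,80,93)"
```

```text
clock: 6.9
position: [404.7, 162.1, 103.7]
ee_rot: [-0.027, 1.0, -0.003, -0.003]
contact_force: [0.3, 0.8, -3.4]
gripper_width: 19.2
grasp_force: 59.9
row [ 1.7 -3.3 23.7] [-0.006 -0.005  0.001] | dist 24.0 F [ 0.3  0.8 -3.4] t 6.9
```

```bash
python3 jog.py '1.5 -3 4 -0.005 -0.005 0;1.5 -3 8 -0.005 -0.005 0;1.5 -3 10 -0.005 -0.005 0;1.5 -3 13 -0.005 -0.005 0;1.5 -3 15 -0.005 -0.005 0' 
python3 -c "
from h import *
goto(403,158.5,80,93)"
```

```text
clock: 7.4
position: [403.3, 158.3, 89.8]
ee_rot: [-0.026, 1.0, 0.0, 0.001]
contact_force: [-4.0, -0.4, 4.1]
gripper_width: 19.0
grasp_force: 60.9
row [0.3 0.2 9.8] [ 0.     0.002 -0.   ] | dist 10.0 F [-4.  -0.4  4.1] t 7.4
```

```bash
python3 jog.py '0 0 2 0 0 0;0 0 4 0 0 0;0 0 6 0 0 0;0 0 8 0 0 0;0 0 8 0 0 0' 
python3 jog.py '0 0 1 0 0 0;0 0 2 0 0 0;0 0 2 0 0 0'
```

```text
clock: 7.9
position: [403.3, 158.3, 81.8]
ee_rot: [-0.026, 1.0, 0.0, 0.001]
contact_force: [-4.7, 1.2, 9.9]
gripper_width: 19.2
grasp_force: 61.9
clock: 8.2
position: [403.1, 158.3, 81.0]
ee_rot: [-0.026, 1.0, 0.0, 0.001]
contact_force: [-10.7, -1.4, 19.9]
gripper_width: 19.2
grasp_force: 63.6
```

```bash
python3 jog.py '0 0 -5 0 0 0;0 0 -25 0 0 0;0 0 -60 0 0 0;0 0 -73 0 0 0;0 0 -73 0 0 0' 
python3 -c "
from h import *
goto(446,372,150,93)"
```

```text
clock: 8.7
position: [404.1, 159.1, 153.5]
ee_rot: [-0.026, 1.0, 0.002, 0.002]
contact_force: [0.4, 0.2, -3.5]
gripper_width: 19.3
grasp_force: 60.3
row [-52.8 210.5   4.4] [ 0.003  0.005 -0.001] | dist 217.0 F [ 0.4  0.2 -3.5] t 8.7
```

```bash
python3 jog.py '-53 210 0 0 0 0;-53 210 0 0 0 0;-53 210 0 0 0 0;-53 210 0 0 0 0;-53 210 0 0 0 0;-53 210 0 0 0 0' 
python3 jog.py '0 0 50 0 0 0;0 0 80 0 0 0;0 0 90 0 0 0;0 0 90 0 0 0' 
python3 -c "
from h import *
goto(446,372,36,93)
b=arm.get_image('scene')[170:310,260:420]
cv2.imwrite('pics/p.png',cv2.resize(b,None,fx=4,fy=4,interpolation=cv2.INTER_CUBIC))"
```

```text
clock: 9.3
position: [444.9, 372.8, 149.1]
ee_rot: [-0.027, 1.0, -0.001, -0.001]
contact_force: [-0.0, -0.3, -3.9]
gripper_width: 19.3
grasp_force: 60.3
clock: 9.7
position: [444.4, 368.8, 60.1]
ee_rot: [-0.026, 1.0, -0.002, -0.001]
contact_force: [0.7, -0.1, -2.5]
gripper_width: 19.0
grasp_force: 60.2
row [-1.8  3.2 24. ] [-0.004 -0.002 -0.001] | dist 24.0 F [ 0.7 -0.1 -2.5] t 9.7
```

View pics/p.png

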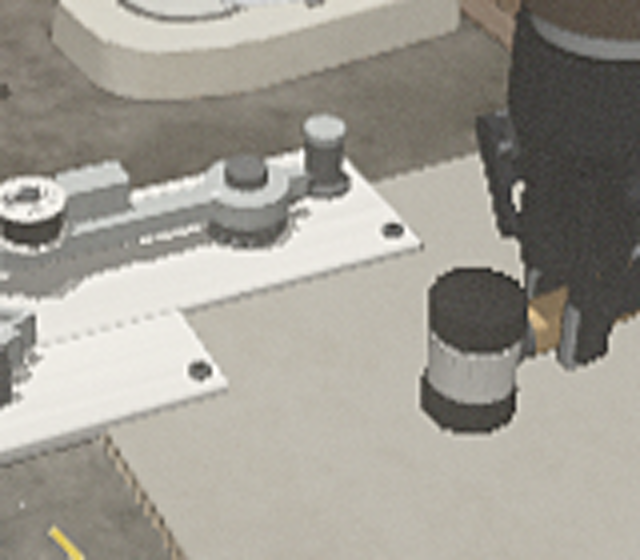

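The plunger's head (325,130) sits on its sleeve, no stem showing; the mallet hangs level. Set it down gently.

```bash
python3 jog.py '-2 3 8 0 0 0;-2 3 14 0 0 0;-2 3 19 0 0 0;-2 3 21 0 0 0;-2 3 23 0 0 0;-2 3 24 0 0 0;-2 3 24 0 0 0' 
python3 -c "
from h import *
goto(446,372,34,93)"
```

```text
clock: 10.45
position: [447.1, 373.7, 38.3]
ee_rot: [-0.026, 1.0, -0.0, 0.0]
contact_force: [-0.3, -0.1, -3.3]
gripper_width: 19.0
grasp_force: 60.3
row [ 1.2 -1.7  4.3] [-0.     0.001 -0.001] | dist 5.0 F [-0.3 -0.1 -3.3] t 10.45
```

```bash
python3 jog.py '0 0 1 0 0 0;0 0 2 0 0 0;0 0 3 0 0 0;0 0 3 0 0 0' 
python3 jog.py '0 0 0.5 0 0 0;0 0 1 0 0 0;0 0 1 0 0 0'
```

```text
clock: 10.85
position: [447.0, 373.6, 35.2]
ee_rot: [-0.026, 1.0, -0.0, 0.0]
contact_force: [-0.6, -0.7, -2.8]
gripper_width: 19.1
grasp_force: 60.3
clock: 11.15
position: [447.1, 373.7, 34.3]
ee_rot: [-0.026, 1.0, -0.0, 0.0]
contact_force: [0.2, 0.3, -2.1]
gripper_width: 19.0
grasp_force: 60.3
```

```bash
python3 jog.py '0 0 0.5 0 0 0;0 0 1 0 0 0;0 0 1 0 0 0'
python3 jog.py '0 0 0.5 0 0 0;0 0 0.5 0 0 0;0 0 0.5 0 0 0'
```

```text
clock: 11.45
position: [447.0, 373.8, 34.1]
ee_rot: [-0.026, 1.0, 0.0, 0.001]
contact_force: [-4.0, -1.0, 3.4]
gripper_width: 19.2
grasp_force: 61.2
clock: 11.75
position: [447.0, 373.8, 34.0]
ee_rot: [-0.026, 1.0, 0.0, 0.001]
contact_force: [-4.8, -2.4, 7.5]
gripper_width: 19.1
grasp_force: 61.9
```

```bash
python3 jog.py '0 0 -0.8 0 0 0;0 0 -0.8 0 0 0'
python3 jog.py '0 0 0 0 0 0;0 0 0 0 0 0;0 0 0 0 0 0;0 0 0 0 0 0;0 0 0 0 0 0' 60
python3 jog.py '0 0 -10 0 0 0;0 0 -40 0 0 0;0 0 -80 0 0 0;0 0 -120 0 0 0;0 0 -166 0 0 0;0 0 -166 0 0 0'
python3 -c "
from h import *
cv2.imwrite('pics/q.png',arm.get_image('scene'))"
```

```text
clock: 11.95
position: [447.0, 373.8, 34.1]
ee_rot: [-0.026, 1.0, 0.0, 0.001]
contact_force: [-2.9, -1.2, 5.0]
gripper_width: 19.1
grasp_force: 61.2
clock: 12.45
position: [447.2, 373.8, 33.6]
ee_rot: [-0.026, 1.0, 0.0, 0.001]
contact_force: [0.1, -1.0, -1.0]
gripper_width: 60.2
grasp_force: 0.0
clock: 13.05
position: [449.7, 376.6, 208.3]
ee_rot: [-0.027, 1.0, 0.006, 0.006]
contact_force: [0.6, 0.6, 0.1]
gripper_width: 59.8
grasp_force: 0.0
```

```bash
cat >> h.py <<'E'
O=np.array([513,178.5]);YAW=-0.04
def push(q,gap=0,z=47,half=11):
    """TCP pose with the finger front face 'gap' mm in front of the pad at arm turn q"""
    a=YAW+q;p=O+np.array([[np.cos(a),-np.sin(a)],[np.sin(a),np.cos(a)]])@[85,-18-half-gap]
    print("q",q,"TCP",p.round(1));goto(*p,z,np.degrees(a))
E
python3 -c "
from h import *
print(arm.read_state()['joints'].round(2));push(0,20,150);push(0,20)"
```

```text
[ 0.97  0.35 -0.17  0.   -1.05 -2.49]
q 0 TCP [596.  126.1]
row [-134.2 -256.9   53.7] [ 0.012 -0.     1.663] | dist 295.0 F [-0.8 -0.2 -0.5] t 13.1
q 0 TCP [596.  126.1]
row [-133.4 -257.7  156.7] [ 0.012 -0.     1.663] | dist 330.0 F [-0.8 -0.2 -0.5] t 13.1
```

View pics/q.png

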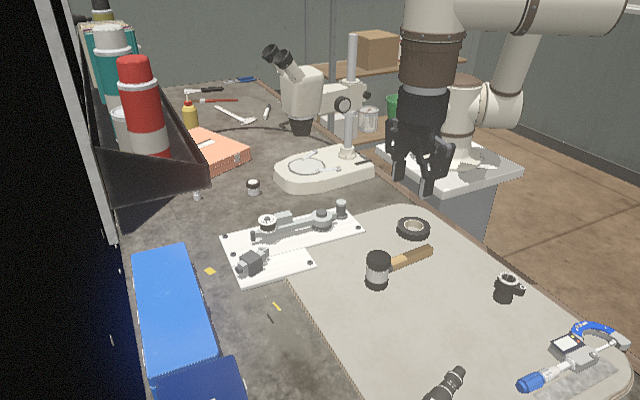

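Mallet stands on the board by itself (375,268), nothing else disturbed. The wrist range favours the tool turned the other way (half-turn equivalent).

```bash
sed -i 's/goto(\*p,z,np.degrees(a))/goto(*p,z,np.degrees(a)+180)/' h.py
python3 jog.py '-134 -257 20 0.012 0 -1.48;-134 -257 20 0.012 0 -1.48;-134 -257 20 0.012 0 -1.48;-134 -257 20 0.012 0 -1.48;-134 -257 20 0.012 0 -1.48;-134 -257 20 0.012 0 -1.48;-134 -257 20 0.012 0 -1.48;-134 -257 20 0.012 0 -1.48;-134 -257 20 0.012 0 -1.48;-134 -257 20 0.012 0 -1.48' 0
python3 -c "
from h import *
push(0,25,150)"
```

```text
clock: 14.1
position: [593.4, 123.3, 178.6]
ee_rot: [-0.681, 0.732, -0.005, -0.001]
contact_force: [0.3, 0.2, -0.4]
gripper_width: -0.0
grasp_force: 0.0
q 0 TCP [595.8 121.1]
row [ 1.8 -2.3 28.6] [-0.007 -0.008 -0.032] | dist 29.0 F [ 0.3  0.2 -0.4] t 14.1
```

```bash
python3 jog.py '2 -2 40 -0.007 -0.008 -0.032;2 -2 80 -0.007 -0.008 -0.032;2 -2 110 -0.007 -0.008 -0.032;2 -2 125 -0.007 -0.008 -0.032;2 -2 131 -0.007 -0.008 -0.032;2 -2 131 -0.007 -0.008 -0.032'
python3 -c "
from h import *
push(0,25);push(0,0)"
```

```text
clock: 14.7
position: [596.3, 120.5, 47.6]
ee_rot: [-0.691, 0.723, 0.0, -0.0]
contact_force: [0.4, -0.0, 0.0]
gripper_width: 0.3
grasp_force: 0.0
q 0 TCP [595.8 121.1]
row [-0.6  0.5  0.6] [ 0.    -0.    -0.006] | dist 1.0 F [ 0.4 -0.   0. ] t 14.7
q 0 TCP [596.8 146.1]
row [-25.6   0.7   0.6] [ 0.    -0.    -0.006] | dist 26.0 F [ 0.4 -0.   0. ] t 14.7
```

Approach to contact slowly, watching the force.

```bash
python3 jog.py '-8 0 0 0 0 0;-14 0 0 0 0 0;-18 0 0 0 0 0;-18 0 0 0 0 0'
python3 jog.py '-3 0 0 0 0 0;-3 0 0 0 0 0'
python3 jog.py '-3 0 0 0 0 0;-3 0 0 0 0 0'
python3 jog.py '-3 0 0 0 0 0;-3 0 0 0 0 0'
```

```text
clock: 15.1
position: [598.2, 139.9, 49.7]
ee_rot: [-0.691, 0.723, -0.001, 0.002]
contact_force: [0.6, 0.8, 0.6]
gripper_width: 0.0
grasp_force: 0.0
clock: 15.3
position: [598.1, 142.2, 49.1]
ee_rot: [-0.691, 0.723, -0.0, 0.001]
contact_force: [0.7, -0.4, -0.2]
gripper_width: 0.1
grasp_force: 0.0
clock: 15.5
position: [598.2, 145.1, 48.9]
ee_rot: [-0.691, 0.723, -0.0, 0.001]
contact_force: [0.9, 0.6, 0.1]
gripper_width: 0.2
grasp_force: 0.0
clock: 15.7
position: [598.4, 146.8, 48.8]
ee_rot: [-0.691, 0.723, -0.001, 0.0]
contact_force: [1.9, -6.0, -0.6]
gripper_width: -0.1
grasp_force: 2.8
```

Contact found just where predicted. Work out the arc waypoints.

```bash
python3 -c "
from h import *
for q in (.06,.12,.18,.24,.30,.36):push(q,-1,48)"
```

```text
q 0.06 TCP [598.5 152.2]
row [-5.4  0.1  0.8] [-0.001 -0.001 -0.065] | dist 6.0 F [ 1.9 -6.  -0.6] t 15.7
q 0.12 TCP [600.  157.4]
row [-10.7  -1.1   0.8] [-0.001 -0.001 -0.125] | dist 11.0 F [ 1.9 -6.  -0.6] t 15.7
q 0.18 TCP [601.1 162.6]
row [-16.   -2.    0.8] [-0.001 -0.001 -0.185] | dist 16.0 F [ 1.9 -6.  -0.6] t 15.7
q 0.24 TCP [601.9 167.9]
row [-21.3  -2.6   0.8] [-0.001 -0.001 -0.245] | dist 21.0 F [ 1.9 -6.  -0.6] t 15.7
q 0.3 TCP [602.3 173.3]
row [-26.7  -2.8   0.8] [-0.001 -0.001 -0.305] | dist 27.0 F [ 1.9 -6.  -0.6] t 15.7
q 0.36 TCP [602.5 178.7]
row [-32.   -2.7   0.8] [-0.001 -0.001 -0.365] | dist 32.0 F [ 1.9 -6.  -0.6] t 15.7
```

```bash
python3 jog.py '-3 0 0 0 0 -0.03;-5.4 0 0.5 0 0 -0.065;-8 -0.5 0.5 0 0 -0.095;-10.7 -1 0.5 0 0 -0.125;-13.5 -1.5 0.5 0 0 -0.155;-16 -2 0.5 0 0 -0.185;-18.5 -2.3 0.5 0 0 -0.215;-21 -2.6 0.5 0 0 -0.245'
python3 -c "
from h import *
for q in (.30,.35,.40,.45,.50,.55):push(q,-1,48)"
```

```text
clock: 16.5
position: [603.2, 167.1, 48.8]
ee_rot: [0.774, -0.633, 0.002, -0.001]
contact_force: [4.5, -7.2, -0.3]
gripper_width: 0.0
grasp_force: 3.9
q 0.3 TCP [602.3 173.3]
row [-6.2 -0.4  0.8] [-0.003 -0.002 -0.06 ] | dist 6.0 F [ 4.5 -7.2 -0.3] t 16.5
q 0.35 TCP [602.5 177.8]
row [-10.6  -1.4   0.8] [-0.003 -0.002 -0.11 ] | dist 11.0 F [ 4.5 -7.2 -0.3] t 16.5
q 0.4 TCP [602.4 182.2]
row [-15.   -2.3   0.8] [-0.003 -0.002 -0.16 ] | dist 15.0 F [ 4.5 -7.2 -0.3] t 16.5
q 0.45 TCP [602.1 186.7]
row [-19.4  -2.9   0.8] [-0.003 -0.002 -0.21 ] | dist 20.0 F [ 4.5 -7.2 -0.3] t 16.5
q 0.5 TCP [601.6 191.1]
row [-23.9  -3.2   0.8] [-0.003 -0.002 -0.26 ] | dist 24.0 F [ 4.5 -7.2 -0.3] t 16.5
q 0.55 TCP [600.9 195.6]
row [-28.3  -3.4   0.8] [-0.003 -0.002 -0.31 ] | dist 29.0 F [ 4.5 -7.2 -0.3] t 16.5
```

```bash
python3 jog.py '-3 -0.2 0 0 0 -0.03;-6.2 -0.4 0.5 0 0 -0.06;-8.5 -1 0.5 0 0 -0.085;-10.6 -1.4 0.5 0 0 -0.11;-13 -1.9 0.5 0 0 -0.135;-15 -2.3 0.5 0 0 -0.16'
python3 -c "
from h import *
for q in (.42,.45,.5,.55,.58):push(q,-1,48)"
```

```text
clock: 17.1
position: [603.8, 181.4, 48.8]
ee_rot: [0.822, -0.569, 0.003, -0.001]
contact_force: [6.1, -9.6, 0.3]
gripper_width: 0.1
grasp_force: 5.8
q 0.42 TCP [602.3 184. ]
row [-2.9  0.4  0.8] [-0.005 -0.003 -0.02 ] | dist 3.0 F [ 6.1 -9.6  0.3] t 17.1
q 0.45 TCP [602.1 186.7]
row [-5.5 -0.3  0.8] [-0.005 -0.003 -0.05 ] | dist 6.0 F [ 6.1 -9.6  0.3] t 17.1
q 0.5 TCP [601.6 191.1]
row [-9.9 -1.4  0.8] [-0.005 -0.003 -0.1  ] | dist 10.0 F [ 6.1 -9.6  0.3] t 17.1
q 0.55 TCP [600.9 195.6]
row [-14.3  -2.3   0.8] [-0.005 -0.003 -0.15 ] | dist 14.0 F [ 6.1 -9.6  0.3] t 17.1
q 0.58 TCP [600.3 198.2]
row [-16.9  -2.7   0.8] [-0.005 -0.004 -0.18 ] | dist 17.0 F [ 6.1 -9.6  0.3] t 17.1
```

```bash
python3 jog.py '-3 0 0 0 0 -0.02'; python3 jog.py '-2.5 -0.4 0 0 0 -0.03'; python3 jog.py '-2.3 -0.5 0 0 0 -0.025';python3 jog.py '-2.3 -0.5 0 0 0 -0.025'; python3 jog.py '-2.3 -0.5 0 0 0 -0.025;-4.5 -1 0 0 0 -0.05;-6 -1.2 0 0 0 -0.065;-6 -1.2 0 0 0 -0.065'
python3 -c "
from h import *
push(.55,-1,48);push(.58,-1,48)"
```

```text
clock: 17.2
position: [603.3, 185.0, 48.9]
ee_rot: [0.828, -0.561, 0.003, -0.002]
contact_force: [9.8, -7.9, -3.4]
gripper_width: -0.4
grasp_force: 5.3
clock: 17.3
position: [603.0, 187.9, 48.9]
ee_rot: [0.836, -0.548, 0.003, -0.003]
contact_force: [10.4, -7.1, -2.3]
gripper_width: -0.1
grasp_force: 5.6
clock: 17.4
position: [602.7, 190.4, 48.9]
ee_rot: [0.843, -0.538, 0.003, -0.003]
contact_force: [11.4, -7.0, -3.0]
gripper_width: 0.0
grasp_force: 5.7
clock: 17.5
position: [602.3, 192.8, 48.9]
ee_rot: [0.85, -0.527, 0.004, -0.003]
contact_force: [10.0, -7.2, -2.3]
gripper_width: -0.0
grasp_force: 5.8
clock: 17.9
position: [601.0, 198.9, 48.9]
ee_rot: [0.866, -0.499, 0.004, -0.003]
contact_force: [10.9, -7.2, -2.3]
gripper_width: 0.2
grasp_force: 6.1
q 0.55 TCP [600.9 195.6]
row [2.8 1.8 0.9] [-0.009 -0.004  0.015] | dist 3.0 F [10.9 -7.2 -2.3] t 17.9
q 0.58 TCP [600.3 198.2]
row [0.3 1.  0.9] [-0.009 -0.004 -0.015] | dist 1.0 F [10.9 -7.2 -2.3] t 17.9
```

Geometry puts the arm at about 0.57, well past the click. A numeric check from images: match the roller's patch and compare the pawl.

Run:
```python
from h import *
old=cv2.imread("pics/q.png")
im=arm.get_image("scene");cv2.imwrite("pics/f.png",im);C=cam("scene")
P=lambda q,x=122,z=65:proj(0,[*(O+x*np.array([np.cos(YAW+q),np.sin(YAW+q)])),z],C)
u,v=P(0).round().astype(int);print("roller q0 px",u,v)
r=cv2.matchTemplate(old[v-25:v+26,u-25:u+26],old[v-9:v+10,u-11:u+12],5)
t=old[v-9:v+10,u-11:u+12]
reg=im[150:300,180:380];m=cv2.matchTemplate(reg,t,cv2.TM_CCOEFF_NORMED);_,s,_,l=cv2.minMaxLoc(m);print("match",s,l[0]+180+11,l[1]+150+9)
for q in(.4,.45,.5,.55,.6,.65):print(q,P(q).round(1))
u,v=P(.40,185,30).round().astype(int);print("pawl px",u,v,"diff",np.abs(im[v-8:v+9,u-10:u+11].astype(int)-old[v-8:v+9,u-10:u+11]).mean(2).round().astype(int)[::2,::2])
```

```text
roller q0 px 267 219
match 0.6185242533683777 294 266
0.4 [279.7 230.6]
0.45 [281.9 231.8]
0.5 [284.2 233. ]
0.55 [286.6 234.1]
0.6 [289.2 235.1]
0.65 [291.9 236. ]
pawl px 256 260 diff [[17 17 20 20 20 20 18 13 16 20 20]
 [21 18 21 15 19 23 18 19 13 24 23]
 [18 23 21 12 19 13 17 19 16 23 20]
 [16 22 19 14 24 24 21 26 20 23 19]
 [17 17 17 21 21 22 20 19 23 18 18]
 [17 25 18 19 21 11 24 25 20 18 20]
 [15 15 18 19 21 23 22 24 20 20 19]
 [14 18 19 20 19 29 22 23 22 18 13]
 [21 11 13 16 21 20 22 18 23 18 15]]
```

Run:
```python
from h import *
old=cv2.imread("pics/q.png").astype(np.float32);im=cv2.imread("pics/f.png").astype(np.float32)
d=cv2.GaussianBlur(im-old,(3,3),0).mean(2);print("global median diff",np.median(d[300:]))
print("pawl block+nose rows 244..272 cols 238..276");print(d[244:273:2,238:278:3].round().astype(int))
t=old[212:226,257:279].astype(np.float32);m=cv2.matchTemplate(im[215:255,265:310],t,5)
_,s,_,l=cv2.minMaxLoc(m);print("roller",s,l[0]+265+10,l[1]+215+7,"(ref 267,219)")
```

```text
global median diff -14.75
pawl block+nose rows 244..272 cols 238..276
[[ -16  -16  -17  -16  -12   64   23  -21   -7  -13   17    7   -3  -37]
 [ -17  -17  -17  -17  -18  -11  -19  -26  -30  -31  -36  -39  -38  -34]
 [ -16  -16  -17  -16  -17  -17  -16  -18  -20  -17  -27  -36  -35  -51]
 [ -17  -16  -16  -15  -20  -17  -16  -18  -19  -20  -23  -36  -39  -95]
 [ -16  -16  -15  -18  -19  -19  -18  -17  -18  -21  -24  -35  -48 -112]
 [ -16  -16  -19  -19  -19  -20  -20  -18  -18  -21  -23  -35  -31  -83]
 [ -15  -18  -18  -18  -18  -19  -19  -18  -19  -22  -26  -32  -15  -71]
 [ -14  -18  -17  -18  -18  -20  -19  -21  -20  -22  -19  -17  -15  -71]
 [ -15  -17  -18  -18  -17  -19  -19  -21  -21  -20  -18  -16  -16  -65]
 [ -16  -17  -17  -19  -19  -20  -17  -22  -19  -19  -15  -16  -16  -41]
 [ -17  -17  -17  -17  -20  -20  -20  -20  -21  -18  -17  -17  -17  -21]
 [ -18  -17  -19  -18  -20  -20  -22  -20  -21  -15  -16  -17  -17  -28]
 [ -18  -17  -17  -18  -19  -19  -21  -21  -20  -16  -17  -16  -17  -18]
 [ -18  -18  -19  -17  -19  -20  -22  -19  -18  -17  -17  -16  -17  -17]
 [ -18  -17  -18  -16  -18  -19  -19  -19  -15  -17  -17  -16  -17  -16]]
roller 0.5199179649353027 290 235 (ref 267,219)
```

The roller is at (290,235), which fits a turn of about 0.58. The pawl's tail hasn't moved, so it is home. Settle and hand in.

```bash
python3 jog.py '0 0 0 0 0 0;0 0 0 0 0 0;0 0 0 0 0 0;0 0 0 0 0 0'; python3 -c "
from bench import arm
print(arm.job_done())"
```

```text
clock: 18.35
position: [601.1, 198.7, 48.9]
ee_rot: [0.866, -0.499, 0.004, -0.003]
contact_force: [12.1, -7.6, -1.9]
gripper_width: -0.0
grasp_force: 6.1
the job is handed in; nothing more can be done
None
```

I drove the plunger down with the mallet, set the mallet back on the board, and handed in at 18.35 s with the fingers holding the tensioner arm at about 0.58 rad; the pawl looked home in a numeric image check, but its nose was in shadow, so I never saw the click directly.

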